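# Load the culture imager's tray by shape and send it in

## Robot

A 6-joint arm with a two-finger parallel gripper is mounted at the origin on the work surface. World frame = base frame: x ahead of the robot, y to its left, z up, the work surface at z = 0. Lengths are in m, angles in rad, forces in N, time in s.
With the tool pointing down it reaches from about 0.35 to 0.775 m from the base axis. Payload 7.3 kg.
Tool frame: the origin (TCP) lies on the centre line of the jaws, within the pads' length; the fingertips stand arm.finger_overhang ahead of it and the grasp point (between the pads) lies 3 mm ahead of it (arm.finger_overhang is the distance from the TCP to the fingertips, in m); z points along the fingers, y is the direction in which the jaws open and shut (so a half turn about z gives the same grasp; the last joint's range is limited). The gripper opens to 92 mm and grips with 3 to 60 N. Pads are 19 mm wide; open, the fingers measure 130 mm over their backs; the gripper's body (75 mm by 190 mm) begins 47 mm behind the grasp point.
Start: joints at [-1.474, 0.342, 1.524, -0, 1.275, -0.146], TCP at [0.126, -0.51, 0.249] pointing down, gripper open.
Joint ranges: [-2.53, 2.53], [-0.77, 2.02], [0.04, 2.7], [-1, 4.14], [0.28, 2.66], [-3.11, 3.11]. Speed limits (rad/s): [2.57, 2.57, 3.14, 3.14, 3.14, 3.14].

## Interface

Orientations are given as a unit quaternion [w, x, y, z].
In Python, from cell import arm, eyes, job, cut_out, place_of gives the robot as it stands. Calls block until the motion is done:
- arm.movep(position, orientation): joint-space move of the TCP to a pose.
- arm.move_linear(position, rate=0.15, attitude=None, max_force=None): straight line of the TCP; attitude=None keeps the orientation; rate is the mean speed in m/s. With max_force (N) it stops when the force on the tool has changed by that much, and returns True; else False.
- arm.set_joints(angles): joint-space move.
- arm.gripper_open() and arm.clamp(): open the fingers fully, or close them until they stop; the grip force is fixed at half the most.
- arm.sleep(seconds).
- arm.inverse_kinematics(position, orientation): joint angles nearest the present ones, or None.
- arm.get_state(): the state.
- eyes.grab_frame(name): name is "scene" or "top"; returns (picture, depth): 420x560x3 uint8, blue, green, red; 420x560 float32, m along the optical axis (not along the pixel's ray), 0 where there is no reading.
- eyes.camera_params(name): a dict with "fx", "fy", "cx", "cy" (pixels), "R" (3x3) and "t" (3): a world point X has camera coordinates R X + t. Camera axes: x right, y down, z forward; pixel columns grow to the right and rows downward; lengths in m; the calibration is good to about 2 mm. A picture is of the moment at which its call begins. camera_params takes no time and is no camera call.
A pose or a line that the arm cannot do raises arm.PlanningError and nothing moves.
- job.job_done(): hands the job in, once; it reports no verdict.
Trained networks look in the newest picture that a camera, given by its name, has taken for a name from the list of things; names that differ only in an ending like _2 or _b are one class to them, and where a whole thing is asked for, a point or a joint stands for the part that bears it (a point fixed in the world has none). Each returns a list of dicts, best first, with "confidence" (0 to 1); they miss things now and then, are a little off and sometimes report something else, mostly with a low value. They report only what shows in the picture. A call takes as long as a camera call. They do not tell look-alikes from the thing itself.
- cut_out(camera, label): "region" (420x560 bool, what is visible of it) and "centre" ([row, column] in pixels, amid what is visible of it).
- place_of(camera, label): "centre" ([row, column] in pixels: a listed point, or the origin of a listed thing).
The state is a dict: "t": time; "joints": joint angles; "joint_vel": joint speeds; "joint_torque": joint torques, N m; "tcp_pos": TCP position; "ee_rot": TCP orientation; "contact_force": force on the tool from outside, world axes, zero at the start; "wrist_torque": the same for the moment, N m; "opening": opening from 0.0 (shut) to 1.0 (fully open).
Only numpy, scipy, OpenCV 4.12 (cv2) and the standard library are available. Lean on these libraries where they do the work, as an engineer would, in place of code of your own. Each camera call takes 0.05 s, during which the arm holds its last target. There are 200 camera calls.

## Task

Load the culture imager: lay the small round dish and the culture flask, each flat and fully down, in the nests of matching shape on the pulled-out tray (the flask lying as it does now with its capped neck in the fork; the square nest stays empty), let go of both, and only then push the tray fully in by its upright tab. Handle both gently and keep them level: their thin plastic must not be squeezed hard, tipped or dropped. Leave the square dish and everything else on the bench where it is.

Things in the scene. Friction and masses are not known exactly. Their poses are not given: they have to be found in the camera images.
- round_dish: Small round dish with lid, clear plastic, dark red agar, flat on the bench, about 45 g: base 57 mm in diameter; lid (12 to 24 mm up) 60 mm in diameter; 24 mm tall. Origin: centre of the underside, z up. Thin-walled: cracks above 80 N of finger force (both fingers added, 40 N each).
- flask: Flat clear flask lying on its broad side, about 60 g: box body 75 mm long (x), 50 wide (y), 30 thick (z); stepped shoulders, then neck with white round cap (26 mm in diameter) ending 76 mm from the origin at +x. Origin: centre of the box body's underside, z up. Grip across the 50 mm at the origin. Cracks above 80 N of finger force (both fingers added, 40 N each).
- nest_round (a point): Centre of the pocket floor of the round nest on the tray: ring-shaped white rim, 62 mm inside, 9 mm high. The floor is the tray's top, 24 mm above the bench. Frame: the tray's (x across the tray, y from the hood towards the push tab, z up).
- nest_flask (a point): Point on the pocket floor of the flask nest (24 mm above the bench) where the flask's origin belongs, its x along this frame's x, cap to +x. White rims 9 mm high round a space 54 mm (y) by 79 mm (x), open at the middle of the +x side for the neck, then two blocks 31 mm apart (the fork) for the cap. Frame as the round nest's. Hood front 105 mm to -y with the tray right out.
- nest_square (a point): Centre of the pocket floor of the square nest (64 mm inside, rim 9 mm high) on the tray, beside the round one; stays empty.
- tab (a point): Middle of the top edge of the tray's upright push tab at the end away from the hood: aluminium plate 60 mm wide (x), 10 mm thick (y), top 68 mm and foot 18 mm above the bench. Frame as the round nest's. Its outer face is 5 mm to +y of this point; push it towards -y.
- tray (a joint): Slide of the tray in m: 0 right out, 0.14 fully in against the stop; grows as the tray moves to its -y, into the hood. Starts 0 to 0.03. Friction about 2 N; stays where it is left. The hood's slot reaches up to 72 mm above the bench, so seated things pass under; the hood is 147 mm high.
- square_dish: Square culture dish with lid, same plastic and agar as the round one, 61 by 61 by 24 mm, among the things to load; leave alone. Origin: centre of its underside.
- petri: Larger round culture dish, 92 mm in diameter, 15 mm tall, on the bench; leave alone. Origin: centre of its underside.
- bottle: Bottle with white cap, 70 mm in diameter, 140 mm tall; leave alone. Origin: centre of its underside.
Mind the look-alikes: they are no part of the job. What is shaped like the round_dish but purple is not meant. There is more than one size of the flask; the one meant has the size given above.

How it is judged:
On the way:
1. the round dish and the flask both lie seated in their nests, let go, while the tray is still out (joint below 0.06) (horizontal distance between round_dish and nest_round below 0.005 m and z of round_dish in the frame of nest_round between -0.003 and 0.003 m and angle between each of round_dish, flask's own z axis and vertical below 0.06 rad and horizontal distance between flask and nest_flask below 0.005 m and z of flask in the frame of nest_flask between -0.003 and 0.003 m and angle between the x axis of flask and the x axis of nest_flask, either way round below 0.12 rad and contact force between the fingers and round_dish below 0.1 N and contact force between the fingers and flask below 0.1 N and value of joint tray below 0.06 m), for 0.2 s.
At the end, for the whole second after the job is handed in: The tray is in to within 5 mm of its stop; the round dish lies in the round nest and the flask in the flask nest, each within 5 mm of the nest's centre, within 3 mm of the pocket floor in height and within 0.06 rad of level, the flask within 0.12 rad of the nest's direction, both at rest and let go (horizontal distance between round_dish and nest_round below 0.005 m and z of round_dish in the frame of nest_round between -0.003 and 0.003 m and angle between each of round_dish, flask's own z axis and vertical below 0.06 rad and horizontal distance between flask and nest_flask below 0.005 m and z of flask in the frame of nest_flask between -0.003 and 0.003 m and angle between the x axis of flask and the x axis of nest_flask, either way round below 0.12 rad and contact force between the fingers and round_dish below 0.1 N and contact force between the fingers and flask below 0.1 N and value of joint tray above 0.135 m and linear speed of each of round_dish, flask below 0.02 m/s); the robot touches nothing.
It fails at once if the fingers press on the round dish or the flask with more than 80 N (both fingers added) (contact force between the fingers and round_dish above 80 N or contact force between the fingers and flask above 80 N).
It fails at once if the round dish or the flask is tipped by more than 0.5 rad (angle between any of round_dish, flask's own z axis and vertical above 0.5 rad).
It fails at once if the round dish or the flask is dropped (falls free faster than 0.5 m/s, a drop of about 13 mm) ((linear speed of round_dish above 0.5 m/s and contact force between anything else and round_dish below 0.05 N) or (linear speed of flask above 0.5 m/s and contact force between anything else and flask below 0.05 N)).
It fails at once if another thing on the bench (square dish, large dish, bottle) is moved by more than 30 mm (distance of any of square_dish, petri, bottle from where it was at the start of the episode above 0.03 m).
It also fails if it takes over 72 s, if anything falls off the work surface, if the arm or the gripper's body presses on something with over 40 N, if the wrist force passes 120 N, or if a joint passes its speed limit or range.

## Working session

There is one attempt and no reset: what is moved stays moved. The work goes in short steps, each a Python script; the robot and the scene stay as the last script left them, time stands still between calls to the robot, and variables do not carry over. Pictures are saved under pics/ and viewed, about 8 in all and at most 12, crops included, and the job is handed in when it is done.

```bash
ls; mkdir -p pics; python3 - <<'E'
from cell import arm, eyes, job, cut_out, place_of
import cv2, numpy as np
for n in ["scene","top"]:
    p,d=eyes.grab_frame(n); cv2.imwrite(f"pics/{n}0.png",p); np.save(f"pics/{n}0.npy",d)
    c=eyes.camera_params(n); print(n,{k:np.round(v,3).tolist() for k,v in c.items()})
    C=-c["R"].T@c["t"]; print("C",C)
    for l in ["round_dish","flask","nest_round","nest_flask","nest_square","tab","square_dish","petri","bottle"]:
        for r in place_of(n,l):
            u,v=r["centre"][1],r["centre"][0]
            z=d[int(min(max(v,0),419)),int(min(max(u,0),559))]
            X=c["R"].T@(np.array([(u-c["cx"])/c["fx"]*z,(v-c["cy"])/c["fy"]*z,z])-c["t"])
            print(l,round(r["confidence"],2),np.round([v,u]),"surf",np.round(X,3))
print(arm.finger_overhang,arm.get_state())
E
```

```text
pics
scene {'fx': 441.488, 'fy': 441.488, 'cx': 280.424, 'cy': 204.583, 'R': [[-0.036, 0.999, 0.017], [0.794, 0.038, -0.607], [-0.607, -0.008, -0.795]], 't': [-0.203, -0.39, 1.657]}
C [1.30834658 0.23102302 1.08402982]
round_dish 0.75 [205. 285.] surf [0.498 0.233 0.021]
round_dish 0.57 [202. 248.] surf [0.493 0.121 0.022]
flask 0.8 [292. 246.] surf [0.791 0.14  0.022]
flask 0.74 [243. 290.] surf [0.637 0.252 0.028]
flask 0.42 [208. 162.] surf [ 0.527 -0.134  0.023]
nest_round 0.76 [206. 201.] surf [ 0.518 -0.018  0.027]
nest_flask 0.81 [208. 164.] surf [ 0.527 -0.129  0.023]
nest_square 0.77 [231. 187.] surf [ 0.609 -0.045  0.025]
tab 0.75 [212. 217.] surf [0.534 0.033 0.025]
square_dish 0.96 [216. 343.] surf [0.531 0.409 0.023]
petri 0.87 [175. 328.] surf [0.365 0.368 0.014]
bottle 0.61 [188. 400.] surf [0.429 0.585 0.041]
bottle 0.18 [204. 200.] surf [ 0.508 -0.022  0.024]
top {'fx': 408.408, 'fy': 408.408, 'cx': 281.094, 'cy': 214.31, 'R': [[0.008, -1.0, 0.004], [-0.999, -0.009, -0.042], [0.042, -0.004, -0.999]], 't': [0.215, 0.534, 1.187]}
C [0.48162168 0.2241697  1.20791986]
ro
[... 943 characters left out ...]
, 'joints': array([-1.47399543e+00,  3.42016426e-01,  1.52411136e+00, -1.29112028e-05,
        1.27537391e+00, -1.45974035e-01]), 'joint_vel': array([-4.99973083e-05,  2.00894082e-04,  1.29379158e-03,  1.55935634e-03,
       -4.81888383e-04,  1.21022448e-03]), 'joint_torque': array([-1.57615359e-04, -4.31135881e+01, -2.44486606e+01,  7.15931319e-02,
        4.84046631e-02, -6.03793282e-08]), 'tcp_pos': array([ 0.12624162, -0.50961595,  0.24872801]), 'ee_rot': array([ 4.53179666e-05,  9.92641355e-01,  1.21091446e-01, -7.29233035e-06]), 'contact_force': array([-0.32765154, -0.50964078,  0.13360225]), 'wrist_torque': array([-0.00737816,  0.0623873 ,  0.00265471]), 'opening': 1.0018285513139529}
```

```bash
python3 - <<'E'
import cv2
p=cv2.imread("pics/top0.png"); cv2.imwrite("pics/topc.png",cv2.resize(p[90:310,200:470],None,fx=2.9,fy=2.7*1.0741,interpolation=cv2.INTER_CUBIC)[:600])
p=cv2.imread("pics/scene0.png"); cv2.imwrite("pics/scenec.png",cv2.resize(p[130:330,110:376],None,fx=3,fy=3,interpolation=cv2.INTER_CUBIC))
E
```

```text
(no output)
```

View pics/topc.png

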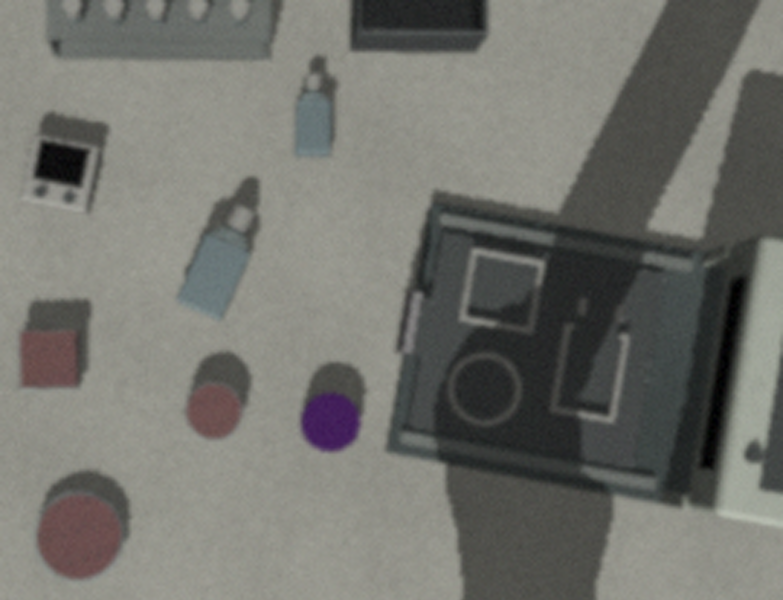

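View pics/scenec.png

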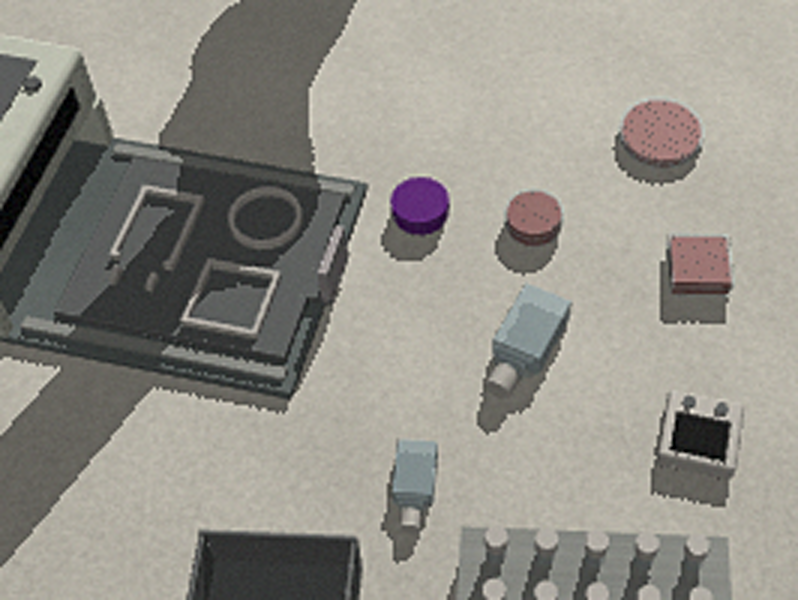

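Top view: the red round dish is at crop (213,410) and the large flask at (217,265), cap pointing to the upper right. The small flask (314,125) and the purple dish are the decoys. The tray nests are at round (485,388), flask (590,370) and square (503,290), the tab is at (412,320), and the hood is on the right. Next I'll measure from the depth clouds of both cameras.

```bash
cat > h.py <<'E'
import numpy as np, cv2
from cell import arm, eyes, job, cut_out, place_of
def cloud(n,p=None,d=None):
    if p is None: p,d=eyes.grab_frame(n)
    c=eyes.camera_params(n); v,u=np.mgrid[:420,:560]
    X=np.stack([(u-c["cx"])/c["fx"]*d,(v-c["cy"])/c["fy"]*d,d],-1)-c["t"]
    X=X@c["R"]; X[d==0]=np.nan
    return p,X
def sel(X,cx,cy,r,z0,z1):
    return (np.hypot(X[...,0]-cx,X[...,1]-cy)<r)&(X[...,2]>z0)&(X[...,2]<z1)
def ortho(p,X,lo,hi,res=0.001):
    W=int((hi[1]-lo[1])/res);H=int((hi[0]-lo[0])/res)
    im=np.zeros((H,W,3),np.uint8);z=np.full((H,W),-1.)
    for q,col in zip(X.reshape(-1,3),p.reshape(-1,3)):
        if np.isnan(q[0]):continue
        i=int((hi[0]-q[0])/res);j=int((hi[1]-q[1])/res)
        if 0<=i<H-2 and 0<=j<W-2 and q[2]>z[i,j]: im[i:i+2,j:j+2]=col;z[i,j]=q[2]
    return im
E
python3 - <<'E'
from h import *
for n in ["top","scene"]:
    p,X=cloud(n,cv2.imread(f"pics/{n}0.png"),np.load(f"pics/{n}0.npy"))
    print(n,"bench z",np.nanmedian(X[sel(X,.55,.33,.03,-.02,.02)][:,2]), "noise",np.nanstd(X[sel(X,.55,.33,.03,-.02,.02)][:,2]))
    q=X[sel(X,.48,.245,.05,.018,.035)]; (c,r)=cv2.minEnclosingCircle(q[:,:2].astype(np.float32)); print("dish",len(q),np.median(q,0),c,r)
    q=X[sel(X,.62,.245,.075,.022,.045)]; rc=cv2.minAreaRect((q[:,:2]*1000).astype(np.float32)); print("flask body",len(q),np.median(q,0),rc)
    q=X[sel(X,.62,.245,.09,.008,.045)]; rc=cv2.minAreaRect((q[:,:2]*1000).astype(np.float32)); print("flask all",len(q),rc)
    q=X[sel(X,.58,.045,.06,.055,.08)]; rc=cv2.minAreaRect((q[:,:2]*1000).astype(np.float32)); print("tab",len(q),np.median(q,0),rc)
    cv2.imwrite(f"pics/ort_{n}.png",cv2.resize(ortho(p,X,(.40,-.27),(.68,.09)),None,fx=2.1,fy=2.1))
    q=X[(X[...,0]>.45)&(X[...,0]<.65)&(X[...,1]<-.15)&(X[...,1]>-.4)&(X[...,2]>.12)&(X[...,2]<.16)]; rc=cv2.boxPoints(cv2.minAreaRect((q[:,:2]*1000).astype(np.float32))); print("hood",len(q),rc)
    # floor heights
    for nm,x,y in [("fr",.505,-.023),("fs",.607,-.038),("ff",.515,-.132)]:
        q=X[sel(X,x,y,.012,0,.06)];print(nm,np.median(q,0))
E
cd pics; python3 -c "
import cv2,numpy as np
cv2.imwrite('ort.png',np.hstack([cv2.imread('ort_top.png')[:,:378*2],])[:600]);a=cv2.imread('ort_top.png');b=cv2.imread('ort_scene.png');cv2.imwrite('ort.png',cv2.resize(np.vstack([a,b]),None,fx=.5,fy=.5) if a.shape[0]>600 else a);print(a.shape)"
```

```text
top bench z -0.0005741878186003978 noise 0.0023512621015920085
dish 324 [0.4805012  0.24033445 0.02337529] (0.48173433542251587, 0.24152043461799622) 0.029374800622463226
flask body 551 [0.62487499 0.23821334 0.02899499] ((634.2885131835938, 235.04415893554688), (49.74876403808594, 112.88500213623047), 66.51486206054688)
flask all 580 ((634.2240600585938, 235.00115966796875), (49.78567123413086, 112.9552230834961), 66.40352630615234)
tab 84 [0.57149834 0.0500461  0.06731785] ((570.1175537109375, 49.343990325927734), (9.974247932434082, 59.42145538330078), 79.4847183227539)
hood 4812 [[ 450.06995 -215.76405]
 [ 450.15405 -400.0078 ]
 [ 645.7648  -399.91846]
 [ 645.68066 -215.67468]]
fr [ 0.50561997 -0.02316546  0.02370389]
fs [ 0.60746751 -0.03798723  0.0240772 ]
ff [ 0.51534461 -0.13137506  0.02422152]
scene bench z 0.0015103612178182036 noise 0.0021588787735341976
dish 263 [0.48381482 0.24184458 0.02504124] (0.48206162452697754, 0.2400617152452469) 0.03254420682787895
flask body 529 [0.63045932 0.23733533 0.03055873] ((635.5491333007812, 235.40951538085938), (50.878814697265625, 113.73100280761719), 65.89262390136719)
flask all 603 ((638.7601318359375, 233.97267150878906), (50.878814697265625, 120.76655578613281), 65.89262390136719)
tab 89 [0.57568902 0.05050167 0.06867309] ((572.2781982421875, 49.908721923828125), (9.97757339477539, 60.33359146118164), 79.35240936279297)
hood 3871 [[ 448.0173  -399.37473]
 [ 646.92267 -401.84018]
 [ 649.18665 -219.19003]
 [ 450.2813  -216.72458]]
fr [ 0.50584988 -0.0240141   0.02553275]
fs [ 0.6068103  -0.03789121  0.02564361]
ff [ 0.51515648 -0.13185082  0.0256127 ]
(588, 756, 3)
```

```bash
cat >> h.py <<'E'
TAB=np.array([.5712,.0496]); YAW=np.deg2rad(79.4-90)
def totray(q,tab=TAB,yaw=YAW):
    c,s=np.cos(yaw),np.sin(yaw); d=q[...,:2]-tab
    return np.stack([d[...,0]*c+d[...,1]*s,-d[...,0]*s+d[...,1]*c],-1)
def fromtray(x,y,tab=TAB,yaw=YAW):
    c,s=np.cos(yaw),np.sin(yaw); return tab+np.array([x*c-y*s,x*s+y*c])
E
cat > fit.py <<'E'
from h import *
from scipy.optimize import minimize
def fit(P,z,kind,x0):
    "P tray coords mm; z heights mm. maximise rim height minus near-floor"
    def score(v):
        d=P-v[:2]; d=d@np.array([[np.cos(v[2]),-np.sin(v[2])],[np.sin(v[2]),np.cos(v[2])]]) if len(v)>2 else d
        if kind=="r": s=np.hypot(*d.T)-31
        else:
            a,b=(32,32) if kind=="s" else (39.5,27)
            s=np.maximum(abs(d[:,0])-a,abs(d[:,1])-b)
        w=np.exp(-((s-1.75)/1.7)**2)-0.5*np.exp(-((s+3)/2)**2)-.5*np.exp(-((s-6.5)/2)**2)
        if kind=="f": w[d[:,0]>30]=0
        return -(w*np.clip(z-24,-2,10)).sum()
    best=min((minimize(score,np.array(x0)+[dx,dy]+([0] if len(x0)>3 else []),method="Nelder-Mead") for dx in (-4,0,4) for dy in (-4,0,4)),key=lambda r:r.fun)
    return best.x,best.fun
def data(X,off):
    T=totray(X)*1000; z=X[...,2]*1000-off; m=(abs(T[...,0])<110)&(T[...,1]<-5)&(T[...,1]>-215)&(z>5)&(z<45); return T[m],z[m]
E
python3 - <<'E'
from fit import *
ims=[]
for n,off in [("top",-.3),("scene",1.5)]:
    p,X=cloud(n,cv2.imread(f"pics/{n}0.png"),np.load(f"pics/{n}0.npy"))
    for k,w in [("r",(.5055,-.0235)),("s",(.607,-.038)),("f",(.515,-.132))]:
        x0=totray(np.array(w))*1000
        P,z=data(X,off); b,f=fit(P,z,k,x0); print(n,k,np.round(x0,1),"->",np.round(b,1),"world",np.round(fromtray(*b[:2]/1000),4),round(f))
    T=np.dstack([totray(X),X[...,2]])
    # hood front: high points nearest tray
    m=(T[...,2]>.12)&(T[...,2]<.17)&(abs(T[...,0])<.08)&(T[...,1]<-.1); print("hood front y",np.nanpercentile(T[m][:,1],[97,99,100])*1000)
    ims.append(ortho(p,T,(-.11,-.33),(.11,.03)))
cv2.imwrite("pics/tray.png",cv2.resize(np.vstack(ims),None,fx=1.36*1,fy=1.36))
E
```

```text
Traceback (most recent call last):
  File "fit.py", line 14, in fit
    best=min((minimize(score,np.array(x0)+[dx,dy]+([0] if len(x0)>3 else []),method="Nelder-Mead") for dx in (-4,0,4) for dy in (-4,0,4)),key=lambda r:r.fun)
  File "fit.py", line 14, in <genexpr>
    best=min((minimize(score,np.array(x0)+[dx,dy]+([0] if len(x0)>3 else []),method="Nelder-Mead") for dx in (-4,0,4) for dy in (-4,0,4)),key=lambda r:r.fun)
                             ~~~~~~~~~~~~~~~~~~~~^^~~~~~~~~~~~~~~~~~~~~~~~~~
ValueError: operands could not be broadcast together with shapes (2,) (0,)
```

```bash
sed -i 's/+(\[0\] if len(x0)>3 else \[\])//' fit.py; cat > m.py <<'E'
from fit import *
ims=[]
for n,off in [("top",-.3),("scene",1.5)]:
    p,X=cloud(n,cv2.imread(f"pics/{n}0.png"),np.load(f"pics/{n}0.npy"))
    for k,w in [("r",(.5055,-.0235)),("s",(.607,-.038)),("f",(.515,-.132))]:
        x0=totray(np.array(w))*1000
        P,z=data(X,off); b,f=fit(P,z,k,x0); print(n,k,np.round(x0,1),"->",np.round(b,1),"world",np.round(fromtray(*b[:2]/1000),4),round(f))
    T=np.dstack([totray(X),X[...,2]])
    m=(T[...,2]>.12)&(T[...,2]<.17)&(abs(T[...,0])<.08)&(T[...,1]<-.1); print("hood front y",np.nanpercentile(T[m][:,1],[97,99,100])*1000)
    ims.append(ortho(p,T,(-.11,-.33),(.11,.03)))
cv2.imwrite("pics/tray.png",cv2.resize(np.vstack(ims),None,fx=1.36*1,fy=1.36))
E
python3 m.py
```

```text
top r [-51.1 -83.9] -> [-50.  -87.4] world [ 0.506  -0.0272] -528
top s [ 51.3 -79.5] -> [ 49.6 -86.4] world [ 0.6041 -0.0445] -622
top f [ -21.8 -188.8] -> [ -15.4 -185.6] world [ 0.5219 -0.13  ] -460
hood front y [-285.13494552 -283.32281047 -281.37403436]
scene r [-51.1 -83.9] -> [-48.3 -86.9] world [ 0.5077 -0.0269] -394
scene s [ 51.3 -79.5] -> [ 51.8 -85.8] world [ 0.6064 -0.0442] -529
scene f [ -21.8 -188.8] -> [ -12.5 -185.5] world [ 0.5248 -0.1304] -415
hood front y [-283.95547773 -282.77265117 -279.75254432]
```

View pics/tray.png

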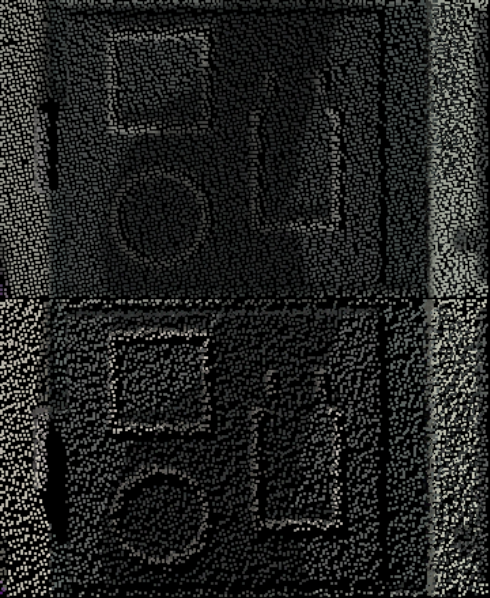

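Both cameras agree to about 2 mm: nests in the tray frame relative to the tab are round (-50,-87), square (50,-87) and flask (-14,-186). The hood front is at -283, so the tray is about 8 mm in and the gripper body would nearly touch the hood. I'll first pull the tray right out by the tab, which also calibrates camera against robot in y.

```bash
cat >> h.py <<'E'
def quat(psi): return [0,np.cos(psi/2),np.sin(psi/2),0]   # x_tool at psi, jaws at psi-90deg
def st(tag=""):
    s=arm.get_state(); print(tag,"t%.1f"%s["t"],"tcp",np.round(s["tcp_pos"],4),"F",np.round(s["contact_force"],1),"open %.3f"%s["opening"]); return s
E
python3 - <<'E'
from h import *
q=quat(YAW)
arm.movep([*TAB,.22],q); st("above")
arm.move_linear([*TAB,.066],rate=.15,max_force=10); st("down")
arm.clamp(); s=st("clamped")
p=fromtray(0,.02); print(arm.move_linear([*p,.066],rate=.04,max_force=18)); s=st("pulled")
print("tray coords",totray(s["tcp_pos"])*1000)
arm.gripper_open(); s=st("open"); print(totray(s["tcp_pos"])*1000)
arm.move_linear([*s["tcp_pos"][:2],.16],rate=.25)
# dish squeeze along tray x
D=[.4820,.2408]; q2=quat(YAW+np.pi/2)
arm.movep([*D,.12],q2); arm.move_linear([*D,.034],rate=.12,max_force=8); st("dish down"); arm.clamp(); st("squeezed")
arm.gripper_open(); arm.move_linear([*D,.12],rate=.25)
arm.movep([.40,.42,.30],q2); st("away")
E
```

```text
above t3.5 tcp [0.5713 0.0488 0.22  ] F [-0.4 -0.8  0.4] open 0.997
down t4.7 tcp [0.5718 0.0496 0.0669] F [-0.  -0.5  0.6] open 0.998
clamped t5.9 tcp [0.5712 0.0497 0.066 ] F [-0.5  0.7 -0. ] open 0.108
True
pulled t6.3 tcp [0.5726 0.0575 0.066 ] F [-0.9 -2.8  4.5] open 0.110
tray coords [-0.04904817  7.99568029]
open t7.6 tcp [0.5719 0.057  0.0652] F [ 1.2 -0.3  0.5] open 1.000
[-0.67323528  7.45025865]
dish down t10.2 tcp [0.4826 0.2408 0.0346] F [-0.5  0.4  1.2] open 1.000
squeezed t10.8 tcp [0.4821 0.2408 0.0342] F [ 0.  -0.3  2.3] open 0.649
away t13.0 tcp [0.4001 0.419  0.2981] F [-0.3  0.1 -0.6] open 1.003
```

```bash
cat > m2.py <<'E'
from fit import *
ims=[]
for n,off in [("top",-.3),("scene",1.5)]:
    fr=[eyes.grab_frame(n) for _ in range(8)]
    p=fr[0][0]; d=np.median([f[1] for f in fr],0); Xs=[cloud(n,p,f[1])[1] for f in fr]; X=cloud(n,p,d)[1]
    cv2.imwrite(f"pics/{n}1.png",p); np.save(f"pics/{n}1.npy",d)
    q=X[sel(X,*fromtray(0,.008),.06,.055,.08)]; rc=cv2.minAreaRect((q[:,:2]*1000).astype(np.float32)); print(n,"tab",len(q),np.round(totray(np.array(rc[0])/1000)*1000,1),rc)
    for k,w in [("r",(-50,-79)),("s",(50,-79)),("f",(-14,-178))]:
        PZ=[data(x,off) for x in Xs]; P=np.vstack([a for a,_ in PZ]);z=np.hstack([b for _,b in PZ]); b,f=fit(P,z,k,w); print(n,k,np.round(b,1),round(f))
    q=X[sel(X,.48,.241,.05,.018,.035)]; c=cv2.minAreaRect((q[:,:2]*1000).astype(np.float32)); print("dish",len(q),np.mean(q,0),cv2.minEnclosingCircle(q[:,:2].astype(np.float32)),c)
    q=X[sel(X,.62,.245,.085,.008,.045)]; print("flask",cv2.minAreaRect((q[:,:2]*1000).astype(np.float32)))
    q=X[sel(X,*fromtray(-.014,-.178),.085,.0285,.05)]
    ims.append(ortho(p,np.dstack([totray(X),X[...,2]]),(-.11,-.33),(.11,.03)))
E
python3 m2.py; python3 -c "
import sys;sys.path.insert(0,'.')
from cell import arm;print(arm.get_state()['t'])"
```

```text
top tab 85 [-0.7  6.7] ((571.740966796875, 56.32696533203125), (9.789917945861816, 58.50990676879883), 80.18492126464844)
top r [-50.1 -80.4] -3909
top s [ 49.6 -79.6] -5157
top f [ -15. -180.] -3878
dish 329 [0.48158785 0.24133905 0.02374247] ((0.48173412680625916, 0.24152866005897522), 0.029395755380392075) ((481.75506591796875, 241.55609130859375), (55.076438903808594, 55.08693313598633), 0.5117327570915222)
flask ((634.0673828125, 234.99790954589844), (49.798377990722656, 112.661865234375), 66.30103302001953)
scene tab 90 [0.2 7.1] ((572.7511596679688, 56.54454803466797), (10.601155281066895, 59.525978088378906), 78.92941284179688)
scene r [-48.3 -80.1] -2950
scene s [ 51.4 -78.8] -4622
scene f [ -13.2 -179.2] -3079
dish 269 [0.48443295 0.24141895 0.0251364 ] ((0.4816631078720093, 0.24142836034297943), 0.03011980839073658) ((482.6030578613281, 241.0153045654297), (57.69399642944336, 57.31767272949219), 44.12480926513672)
flask ((635.1786499023438, 235.12339782714844), (50.507442474365234, 113.4793930053711), 66.7297134399414)
13.8333
```

Nests in robot terms (y corrected by +0.7 mm from the tab grip): round (-49.2,-79.5), flask (-14,-179), tray yaw about -10.1°. The tray is now at its out-stop. Next I pick the dish with the jaws along tray y and place it.

```bash
cat >> h.py <<'E'
YN=np.deg2rad(-10.1); QN=quat(YN)
NR=fromtray(-.0492,-.0795); NF=fromtray(-.014,-.179)
E
python3 - <<'E'
from h import *
p,X=cloud("top",cv2.imread("pics/top1.png"),np.load("pics/top1.npy")); T=totray(X)
for x,y in [(-.1,-.08),(-.114,-.08),(-.014,-.235),(-.014,-.25),(-.014,-.265)]:
    m=np.hypot(T[...,0]-x,T[...,1]-y)<.006; print((x,y),np.nanmax(X[m][:,2]))
print("NR",NR,"NF",NF)
D=[.4820,.2412]
arm.movep([*D,.13],QN); arm.move_linear([*D,.034],rate=.12,max_force=8); st("down"); arm.clamp(); st("clamped")
arm.move_linear([*D,.12],rate=.15); st("lifted")
arm.move_linear([*NR,.12],rate=.2); arm.sleep(.3); st("above")
arm.move_linear([*NR,.072],rate=.1); arm.sleep(.2); st("near")
print(arm.move_linear([*NR,.0575],rate=.03,max_force=5)); st("end")
E
```

```text
(-0.1, -0.08) 0.024560861844958204
(-0.114, -0.08) 0.01992601228251486
(-0.014, -0.235) 0.024746285669168696
(-0.014, -0.25) 0.013759744463648646
(-0.014, -0.265) 0.013330897603127119
NR [ 0.50821545 -0.01949295] NF [ 0.52451161 -0.12377011]
down t15.9 tcp [0.4825 0.2415 0.0347] F [-1.  -0.1 -0.8] open 1.004
clamped t16.5 tcp [0.4821 0.2412 0.0342] F [-0.3 -1.1  1.7] open 0.647
lifted t17.2 tcp [0.4814 0.241  0.1192] F [-0.6  0.  -0.6] open 0.646
above t19.0 tcp [ 0.5082 -0.019   0.12  ] F [ 0.5  0.6 -1. ] open 0.646
near t19.8 tcp [ 0.5087 -0.0196  0.0727] F [-0.5  0.9 -1. ] open 0.645
True
end t20.3 tcp [ 0.508  -0.0195  0.0581] F [0.2 0.6 5.7] open 0.644
```

```bash
python3 - <<'E'
from h import *
arm.gripper_open(); s=st("released"); arm.move_linear([*s["tcp_pos"][:2],.15],rate=.2); st()
F=[.6170,.2430]; q=quat(np.deg2rad(-23.5))
arm.movep([*F,.14],q); arm.move_linear([*F,.034],rate=.12,max_force=8); st("down")
arm.clamp(); st("clamped")
arm.move_linear([*F,.12],rate=.15); st("lifted")
for n in("top","scene"):
    p,X=cloud(n); cv2.imwrite(f"pics/{n}2.png",p)
    q=X[sel(X,*NR,.04,.04,.055)]; print(n,len(q),np.round(np.mean(q,0),4),np.round(totray(np.array(cv2.minEnclosingCircle(q[:,:2].astype(np.float32))[0]))*1000,1),"zstd",q[:,2].std())
    P=np.c_[q[:,:2],np.ones(len(q))]; print("tilt",np.linalg.lstsq(P,q[:,2],rcond=None)[0][:2])
cv2.imwrite("pics/c2.png",cv2.resize(cv2.imread("pics/scene2.png")[150:300,110:330],None,fx=3,fy=3))
E
```

```text
released t21.0 tcp [ 0.5076 -0.0194  0.0578] F [ 0.1 -0.3  1. ] open 1.003
 t21.6 tcp [ 0.5071 -0.0193  0.1494] F [-0.4  0.4  0. ] open 1.000
down t23.8 tcp [0.6177 0.2431 0.035 ] F [-0.2  0.8 -0.3] open 1.001
clamped t24.5 tcp [0.617 0.243 0.034] F [-0.1 -0.1  0.7] open 0.546
lifted t25.2 tcp [0.6164 0.2428 0.1191] F [-1.2 -0.2 -0.8] open 0.542
top 353 [ 0.5074 -0.0202  0.0476] [-50.3 -81.1] zstd 0.002351475538184426
tilt [-0.02088323 -0.00805142]
scene 287 [ 0.5103 -0.0199  0.0489] [-49.3 -80.4] zstd 0.0026801239271401476
tilt [-0.04788763 -0.00897146]
```

View pics/c2.png

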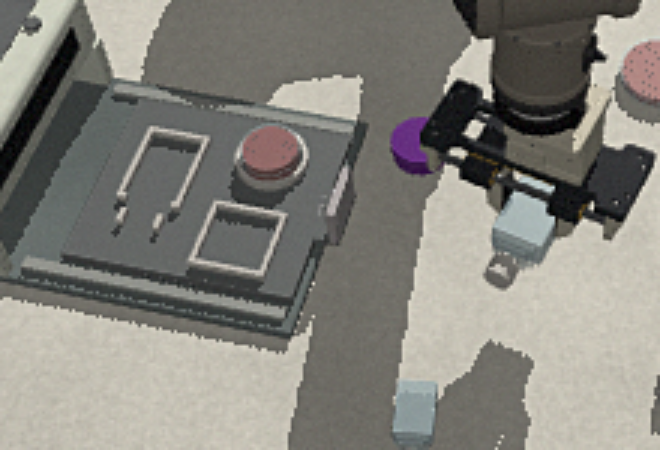

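The dish sits inside the round rim (crop 270,155) with its top at 48 mm, and the flask is held level. Now I place the flask.

```bash
python3 - <<'E'
from h import *
arm.move_linear([*NF,.12],rate=.2,attitude=QN); arm.sleep(.3); st("above")
arm.move_linear([*NF,.072],rate=.08); arm.sleep(.2); st("near")
print(arm.move_linear([*NF,.0575],rate=.03,max_force=5)); st("end")
E
```

```text
above t27.7 tcp [ 0.5246 -0.1235  0.12  ] F [ 1.1  0.2 -0.1] open 0.541
near t28.6 tcp [ 0.5249 -0.1239  0.0726] F [ 0.3  0.7 -0.1] open 0.537
True
end t29.1 tcp [ 0.5242 -0.1237  0.0579] F [-0.6  0.7  4.4] open 0.540
```

```bash
python3 - <<'E'
from h import *
arm.gripper_open(); s=st("released"); arm.move_linear([*s["tcp_pos"][:2],.17],rate=.15); st()
P=fromtray(0,.075); arm.movep([*P,.20],QN); st("pre")
for n in("top","scene"):
    p,X=cloud(n); cv2.imwrite(f"pics/{n}3.png",p)
    for nm,c,r in(("dish",NR,.04),("flaskbody",NF,.045)):
        q=X[sel(X,*c,r,.04,.07)]; A=np.c_[q[:,:2],np.ones(len(q))]; print(n,nm,len(q),"ztop",np.round(np.median(q[:,2]),4),"tilt",np.round(np.linalg.lstsq(A,q[:,2],rcond=None)[0][:2],3))
    q=X[sel(X,*fromtray(.005,-.179),.075,.037,.07)]; rc=cv2.minAreaRect((q[:,:2]*1000).astype(np.float32)); print("flask",np.round(totray(np.array(rc[0])/1000)*1000,1),rc)
cv2.imwrite("pics/c3.png",cv2.resize(cv2.imread("pics/scene3.png")[150:290,110:310],None,fx=4,fy=4)[:600])
E
```

```text
released t29.9 tcp [ 0.5239 -0.1235  0.0577] F [-0.4 -0.  -0.1] open 0.995
 t30.8 tcp [ 0.5233 -0.1233  0.1692] F [ 0.5 -0.3 -0.6] open 1.000
pre t31.8 tcp [0.5848 0.1222 0.1994] F [ 0.9 -0.2 -0.4] open 0.999
top dish 240 ztop 0.0476 tilt [0.    0.015]
top flaskbody 527 ztop 0.0536 tilt [-0.01  -0.047]
flask [   1.9 -178.9] ((540.141357421875, -126.57037353515625), (57.82861328125, 117.51040649414062), 84.87954711914062)
scene dish 288 ztop 0.0496 tilt [-0.038 -0.006]
scene flaskbody 412 ztop 0.055 tilt [-0.022 -0.072]
flask [  -0.6 -178. ] ((537.8975219726562, -125.22450256347656), (115.3033447265625, 92.09367370605469), 24.21319580078125)
```

View pics/c3.png

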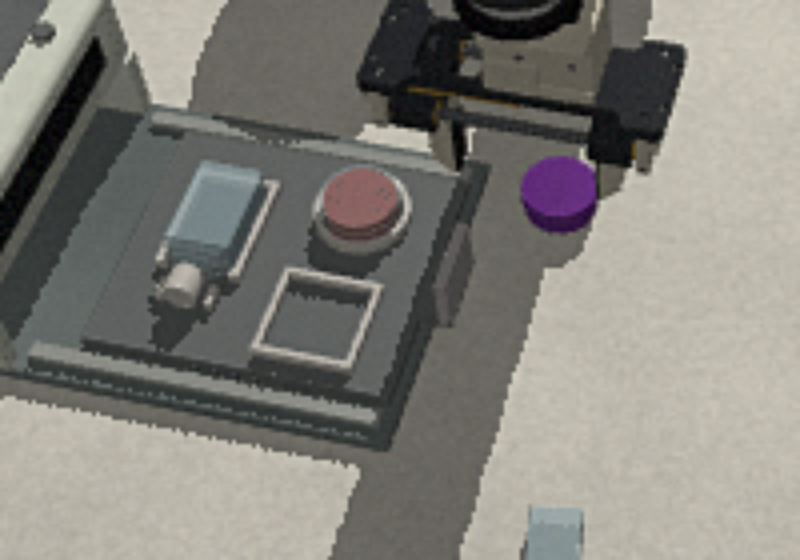

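The flask lies in its nest with the cap in the fork (crop 180,285), but its fitted tilt is suspicious, so I'll re-measure on the interior of the top face with several frames.

```bash
python3 - <<'E'
from h import *
for n in("top","scene"):
    fr=[eyes.grab_frame(n) for _ in range(8)]; Xs=np.stack([cloud(n,*f)[1] for f in fr]); T=totray(Xs)*1000
    def pl(nm,cx,cy,a,b,z0,z1):
        m=(abs(T[...,0]-cx)<a)&(abs(T[...,1]-cy)<b)&(Xs[...,2]>z0)&(Xs[...,2]<z1); t=T[m];z=Xs[m][:,2]*1000
        c=np.linalg.lstsq(np.c_[t-[cx,cy],np.ones(len(t))],z,rcond=None)[0]; print(n,nm,len(z),np.round(c,3),"std %.2f"%z.std())
    pl("flask",-14,-179,30,17,.042,.066); pl("dish",-49,-79.5,19,19,.036,.06); pl("squarefloor",50,-79.5,24,24,.01,.036)
    # body profile in y
    for yy in range(-212,-144,4):
        m=(abs(T[...,0]+14)<28)&(abs(T[...,1]-yy)<2); print(yy,np.round(np.nanmedian(Xs[m][:,2])*1000,1),end="; ")
    print()
E
```

```text
top flask 2006 [-2.0000e-03 -0.0000e+00  5.3774e+01] std 2.19
top dish 1106 [-1.1000e-02  4.0000e-03  4.7722e+01] std 2.25
top squarefloor 60 [2.3000e-02 3.0000e-01 3.0844e+01] std 2.15
-212 32.7; -208 43.5; -204 52.7; -200 53.9; -196 53.8; -192 53.8; -188 54.1; -184 53.2; -180 53.5; -176 53.8; -172 53.4; -168 54.1; -164 53.7; -160 53.4; -156 44.6; -152 32.6; -148 26.2; 
scene flask 1494 [ 0.    -0.    55.572] std 2.09
scene dish 1040 [-4.0000e-03 -9.0000e-03  4.9506e+01] std 2.12
scene squarefloor 1850 [-4.0000e-03  2.0000e-03  2.5609e+01] std 2.09
-212 nan; -208 nan; -204 54.4; -200 55.7; -196 55.6; -192 55.5; -188 55.6; -184 55.9; -180 55.9; -176 55.6; -172 55.6; -168 55.3; -164 55.5; -160 55.7; -156 46.0; -152 34.7; -148 29.3;
  return np.nanmean(a, axis, out=out, keepdims=keepdims)
```

Both are level (slopes below 0.011) and flush. Now I push the tray in.

```bash
python3 - <<'E'
from h import *
arm.clamp()
P=fromtray(0,.062); arm.move_linear([*P,.15],rate=.2,attitude=QN); arm.move_linear([*P,.062],rate=.15,max_force=8); st("down")
P2=fromtray(0,-.03); print(arm.move_linear([*P2,.062],rate=.06,max_force=15)); s=st("a"); print(totray(s["tcp_pos"]))
P3=fromtray(0,-.125); print(arm.move_linear([*P3,.062],rate=.05,max_force=15)); s=st("b"); print(totray(s["tcp_pos"]))
E
```

```text
down t35.3 tcp [0.5836 0.1107 0.0632] F [0.8 0.7 0.6] open 0.002
False
a t37.0 tcp [0.5652 0.0202 0.0618] F [ 0.7  1.  -0.5] open 0.004
[-0.00044581 -0.03002965]
True
b t38.4 tcp [ 0.5514 -0.0578  0.062 ] F [2.  4.1 2.9] open 0.004
[ 0.00026532 -0.10924575]
```

```bash
python3 - <<'E'
from h import *
P=fromtray(0,-.05); arm.move_linear([*P,.064],rate=.1); arm.move_linear([*P,.22],rate=.2); 
arm.movep([.45,.25,.3],QN); st()
for n in("top","scene"):
    p,X=cloud(n); cv2.imwrite(f"pics/{n}4.png",p)
    q=X[sel(X,*fromtray(0,-.132),.05,.06,.08)]; print(n,"tab",len(q),np.round(totray(np.array(cv2.minAreaRect((q[:,:2]*1000).astype(np.float32))[0])/1000)*1000,1))
    c=fromtray(-.049,-.2195); q=X[sel(X,*c,.04,.035,.06)]; print("dish",len(q),np.round(np.median(q,0),4),np.round(totray(np.array(cv2.minEnclosingCircle(q[:,:2].astype(np.float32))[0]))*1000,1))
cv2.imwrite("pics/c4.png",cv2.resize(cv2.imread("pics/scene4.png")[130:330,60:320],None,fx=3,fy=3))
E
```

```text
t41.2 tcp [0.4504 0.2492 0.2992] F [-0.3 -0.7 -0.2] open 0.004
top tab 86 [   0.7 -133.6]
dish 391 [ 0.4834 -0.1559  0.0474] [ -48.1 -220. ]
scene tab 81 [   2.8 -132.6]
dish 330 [ 0.4891 -0.1563  0.0486] [ -45.7 -218.7]
```

View pics/c4.png

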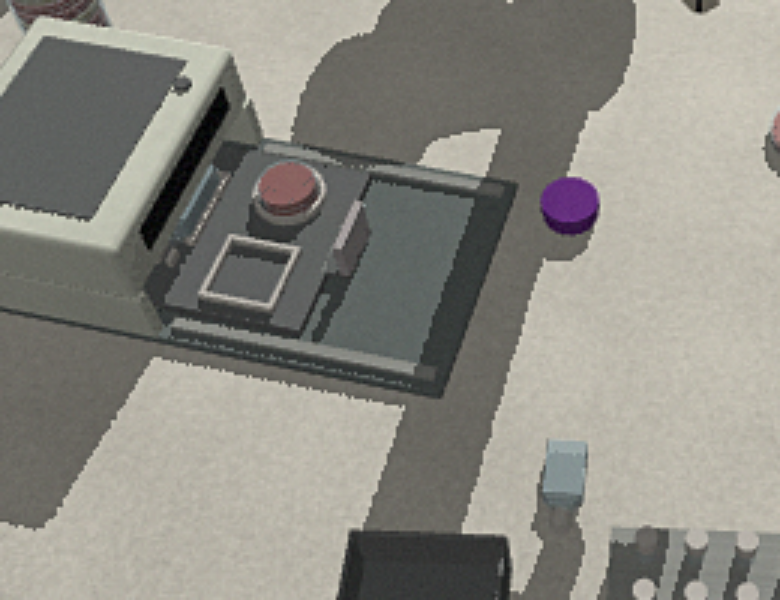

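The tray has travelled 140 mm, so it is fully in. The dish is seated at crop (288,188), and the flask is partly under the hood in its nest.

```bash
python3 -c "
from cell import job; job.job_done()"
```

```text
the job is handed in; nothing more can be done
```

The round dish and the culture flask are in their nests, and the tray was then pushed in to its stop. I handed the job in at about 41 s of the 72 s allowed; the hand-in reports no verdict.

- **What I did:** The tray started about 8 mm in, so I first pulled it right out by its tab to keep the gripper clear of the hood. I squeezed and released the dish once where it lay, to check the cameras against the robot. I then placed the dish, placed the flask, let go of both, and pushed the tray in by the tab.
- **Before the push:** Dish and flask were released and level, with slopes of 0.011 or less on the inside of their tops. Their tops stood about 48 and 54 mm above the bench, the heights for fully down.
- **After the push:** The tab had moved 140 mm (both cameras averaged) and the dish had moved about 139 mm with the tray. Its top was still at about 48 mm.
- **Checks that disagreed:**
    - A first tilt fit of the flask gave up to 0.07, above the 0.06 limit. It included edge pixels, and a fit on the inside of the top face with eight frames gave about 0.
    - The two cameras differ by about 2 mm in x, so I averaged them.
- **Not confirmed:** After the push the flask was only partly visible under the hood, so its position there was judged by eye from one picture. I did not measure the square dish, large dish or bottle again at the end.

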